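# Set the depth stop turret to its fourth stop

### The arm

A 7-joint arm with a two-finger parallel gripper is mounted at the origin on the work surface. World frame = base frame: x ahead of the robot, y to its left, z up, the work surface at z = 0. Lengths are in mm, angles in degrees, forces in N, time in s.
With the tool pointing down it reaches from about 425 to 875 mm from the base axis. Payload 4.7 kg.
Tool frame: the origin (TCP) lies between the finger pads; the fingertips stand 19 mm ahead of it and the grasp point (between the pads) is the TCP; z points along the fingers, y is the line along which they close (so a half turn about z gives the same grasp; the last joint's range is limited). The gripper opens to 85 mm and grips with 20 to 120 N. Pads are 22 mm wide; open, the fingers measure 114 mm over their backs; the gripper's body (76 mm by 85 mm) begins 54 mm behind the grasp point. The pads swing forward as they close: fully open they stand 13 mm farther back than shut.
Start: joints at [-66.343, 18.392, -4.016, 83.108, 1.295, 78.541, -3.26], TCP at [252.43, 599.001, 250.349] pointing down, gripper open.
Joint ranges: [-163.93, 163.93], [-17.29, 119.83], [-79.2, 71.16], [3.27, 140.29], [-89.18, 269.18], [5.43, 117.66], [-154.24, 154.24]. Speed limits (degrees/s): [147.25, 147.25, 180, 180, 180, 180, 180].

### API

Orientations are given as a 3x3 rotation matrix whose columns are the frame's x, y, z axes.
In Python, from station import r, viewer gives the robot as it stands.
- The arm moves only by the tool drive_tool, never from a script. Its argument "deltas" is text: rows parted by semicolons, each of 4 numbers parted by spaces: the shift along the tool's x, y, z in units of 25 mm (1.0 is 25 mm), then the turn about the tool's z in units of 5 degrees (1.0 is 5 degrees). A call has 1 to 12 rows; each row shifts and turns the commanded pose from where the row before left it, along the tool's axes as they then stand; what a row does not reach is not made up. A row lasts 1/10 s, in which the tool goes at most 50 mm and 8.59 degrees, less where a joint would pass 70% of its speed; a pose out of reach is approached as far as the arm can. A call is refused whole if a number of a shift passes 1 or a number of a turn 1, either way. A call with a gripper value outside its range is refused whole. "claw" is the closure, from -1 (fully open) to 1 (shut), set as the call begins (left out, the last holds). The fingers move at their own pace and stop on an object; "force" is the grip in N (left out, the last holds). Time passes only in rows, so rows that do not move let the fingers close. It gives the time, the measured TCP pose, the force, the opening and the grip force at its end, in the units of the state.
- r.read_state(): the state, without advancing time (a new reading comes with each control period).
- viewer.camera(name): name is "scene" or "side" or "wrist"; returns the picture (384x512x3 uint8, red, green, blue); there is no depth.
- viewer.camera_model(name): a dict with "vfov" (degrees; the focal length in pixels is half the picture's height over the tangent of half this angle, whatever the lens; pixels are square), "cx", "cy" (the principal point, pixels), "rvec" (rotation vector, rad) and "tvec" (3), from world to camera coordinates, as OpenCV has them; the wrist camera has in their place "mount" (4x4, takes a point from camera to tool coordinates, whose origin is the TCP and whose axes are the flange's). Camera axes: x right, y down, z forward; pixel columns grow to the right and rows downward; lengths in mm; the calibration is good to about 2 mm. The wrist camera is an equidistant fisheye: a pixel r from the principal point sees the ray r / f radians off the axis. A picture is of the moment at which its call begins: read the wrist's pose just before it. camera_model takes no time and is no camera call.
- r.hand_in(): hands the job in; it is judged then, once.
The state is a dict: "t": time; "joint_pos": joint angles; "qvel": joint speeds; "joint_torque": joint torques, N m; "tcp_pos": TCP position; "eef_rot": TCP orientation; "wrist_force": force on the tool from outside, world axes, zero at the start; "wrist_torque": the same for the moment, N m; "grip_width": finger opening in mm; "gripper_force": force on a finger pad.
Only numpy, scipy, OpenCV 4.12 (cv2) and the standard library are available. Lean on these libraries where they do the work, as an engineer would, in place of code of your own. Each camera call takes 0.05 s, during which the arm holds its last target. There are 200 camera calls.

### The job

Set the bench depth stop to its fourth step: turn the turret click by click by the square head on top of it until the fourth stop screw, counted from the shortest, sits squarely under the depth rod in its notch, with the rod still raised while you turn. Then bring the rod down by its knob until its rubber foot bears gently on that screw, without forcing it, and let go so that it stays resting there. Leave the other things on the bench where they are.

Things in the scene. Friction and masses are not known exactly. Their poses are not given: they have to be found in the camera images.
- index_stand: Fixed grey stand. Origin: bench top, on the turret's vertical axis; its x axis points to the depth rod (88 mm from the axis) and the mast behind it; z up. Base plate 285 x 240 x 12 mm (x -120 to +165). Mast 28 x 50 mm at x = 144 mm, 132 mm high; its arm holds the rod's sleeve, 28 mm across, 112 to 132 mm high. Spring plunger housing beside the disc at 135 degrees from +x, 46 mm high.
- turret (a joint): Angle of the turret (scalloped aluminium disc, 200 mm across, top 40 mm high), rad, positive anticlockwise from above. 24 notches, one per 0.262, three per screw: at 0 the shortest is under the rod, at 0.785 the next taller, at 2.356 the fourth. A sprung roller resists up to 0.3 N m and pulls the freed turret into the nearest notch. Ends at -2.0, 5.1. Starts 5 to 13 clicks below the fourth.
- head_grip (a point): Grip point of the turret's black square head: on its axis, 116 mm high (8 mm under its top); turns with it, its x axis square to one flat and to the shortest screw. Head 34 x 34 mm, 24 mm high, clear all round. On the disc at 88 mm radius eight stop screws, heads 18 mm across, rise clockwise (from above) from 10 to 45 mm over the disc in 5 mm steps; each set by hand, up to 2 mm off.
- rod (a joint): How far the depth rod has been slid down from its highest position, m (0 to 0.064). The rod is vertical, 12 mm thick, and starts raised. It stays where it is left: sliding it takes about 4 N against friction.
- rod_tip (a point): The black rubber foot of the depth rod, 14 mm across, 12 mm high. This point: centre of its underside, at 100 mm height when joint rod reads 0, above the circle of the stop screws. It stops hard on the screw: a millimetre of further travel makes about 20 N or more.
- rod_knob (a point): Centre of the black round knob at the top of the depth rod: 24 mm across, 28 mm high, 104 mm above the underside of the foot. It moves with the rod.
- glue_bottle: Bystander: white glue bottle, 60 mm across, 170 mm high; origin at the centre of its underside.
- tin_can: Bystander: tin can, 74 mm across, 110 mm high; origin at the centre of its underside.
- maple_block: Bystander: pale maple block lying flat, 50 x 160 x 30 mm; origin at the centre of its underside.

How it is judged (in metres and radians):
On the way, in this order (a step that is already met when the one before it is completed fails the run):
1. the turret sits in the notch of the fourth screw with the rod still raised (value of joint turret between 2.286 and 2.426 rad and value of joint rod below 0.016 m), for 0.3 s.
2. the rod's foot bears on the fourth screw (contact force between rod and turret above 0.5 N and value of joint turret between 2.286 and 2.426 rad), for 0.2 s.
At the end, for the whole second after the job is handed in: The turret is at rest in the notch of its fourth screw (within 0.07 rad), the rod is at rest with its foot bearing on that screw (contact force above 0.3 N) (value of joint turret between 2.286 and 2.426 rad and velocity of joint turret between -0.05 and 0.05 rad/s and contact force between rod and turret above 0.3 N and velocity of joint rod between -0.005 and 0.005 m/s); the robot touches nothing.
It fails at once if the rod is forced onto a screw with more than 20 N (contact force between rod and turret above 20 N).
It fails at once if the glue bottle is moved more than 20 mm (distance of glue_bottle from where it was at the start of the episode above 0.02 m).
It fails at once if the tin can is moved more than 20 mm (distance of tin_can from where it was at the start of the episode above 0.02 m).
It fails at once if the maple block is moved more than 20 mm (distance of maple_block from where it was at the start of the episode above 0.02 m).
It also fails if it takes over 72 s, if anything falls off the work surface, if the arm or the gripper's body presses on something with over 40 N, if the wrist force passes 120 N, or if a joint passes its speed limit or range.

## Working session

There is one attempt and no reset: what is moved stays moved. The work goes in short steps, Python scripts to look and compute and a tool call to move; the robot and the scene stay as the last step left them, time stands still between calls to the robot, and variables do not carry over. Pictures are saved under pics/ and viewed, at most 10 in all, crops included, and the job is handed in when it is done.

Besides the shell and the picture viewer there is one more tool, called after "Call:" as name(argument=value, ...), one argument or row to a line, values as JSON. drive_tool: Moves the arm, as the interface text tells. Its arguments: {"type":"object","properties":{"deltas":{"type":"string"},"claw":{"type":"number"},"force":{"type":"number"}},"required":["deltas"]}

```bash
mkdir -p pics; cat > h.py <<'E'
import numpy as np, cv2
from station import r, viewer
def save(n,f):
    im=viewer.camera(n); cv2.imwrite(f,im[:,:,::-1]); return im
def model(n):
    m=viewer.camera_model(n); f=192/np.tan(np.radians(m['vfov']/2))
    R=cv2.Rodrigues(np.array(m['rvec'],float))[0]; t=np.array(m['tvec'],float)
    return f,m['cx'],m['cy'],R,t
def ray(n,u,v):
    f,cx,cy,R,t=model(n); d=R.T@np.array([(u-cx)/f,(v-cy)/f,1]); return -R.T@t,d
def at_z(n,u,v,z):
    o,d=ray(n,u,v); return o+d*(z-o[2])/d[2]
def proj(n,p):
    f,cx,cy,R,t=model(n); q=R@np.array(p,float)+t; return q[:2]/q[2]*f+[cx,cy]
E
python3 - <<'E'
from h import *
a=save('scene','pics/raw_scene.png'); b=save('side','pics/raw_side.png')
for n in('scene','side'):
    f,cx,cy,R,t=model(n); print(n,f,cx,cy,-R.T@t,R[2])
cv2.imwrite('pics/a.png',cv2.resize(a[:,:,::-1],(800,600),interpolation=cv2.INTER_CUBIC))
cv2.imwrite('pics/b.png',cv2.resize(b[:,:,::-1],(800,600),interpolation=cv2.INTER_CUBIC))
print(r.read_state())
print(viewer.camera_model('wrist'))
E
```

```text
scene 393.24644216423377 255.29355398105503 198.18665934241704 [1171.25684131  529.66339797  883.90007595] [-0.52823927 -0.48173788 -0.69920805]
side 354.3603594558522 255.7645495891348 187.77283878199822 [ 506.75229673 -601.87690839  629.87577183] [ 0.13009657  0.78361756 -0.60746885]
{'t': 0.1, 'joint_pos': array([-66.34407959,  18.432739  ,  -4.0140832 ,  83.16805686,
         1.2937307 ,  78.54127884,  -3.26107921]), 'qvel': array([ 0.03267054, -0.10477408,  0.07308773, -0.07499868, -0.00300361,
       -0.01837527, -0.0479671 ]), 'joint_torque': array([ 8.27071881e-05, -4.94876254e+01, -3.83855654e-01, -3.15212166e+01,
        1.31575300e-02,  7.38994597e-03,  2.24594214e-05]), 'tcp_pos': array([252.26318897, 598.56207573, 249.35487833]), 'eef_rot': array([[-9.21531231e-01,  3.88303817e-01, -5.80593524e-04],
       [ 3.88304242e-01,  9.21529861e-01, -1.59094996e-03],
       [-8.27376731e-05, -1.69155700e-03, -9.99998566e-01]]), 'wrist_force': array([-0.45226514, -0.14555465,  0.03519179]), 'wrist_torque': array([ 0.04169841,  0.02409749, -0.06789676]), 'gripper_force': 0.0, 'grip_width': 85.11551554595762}
{'vfov': 65.70646984690485, 'cx': 256.092649813367, 'cy': 183.25940815314124, 'mount': array([[ 9.57567041e-04, -9.54646855e-01, -2.97738921e-01,
         7.54089521e+01],
       [ 9.99999180e-01,  1.16720312e-03, -5.26301804e-04,
        -1.44669370e-01],
       [ 8.49954159e-04, -2.97738173e-01,  9.54647190e-01,
        -1.23044876e+02],
       [ 0.00000000e+00,  0.00000000e+00,  0.00000000e+00,
         1.00000000e+00]])}
```

View pics/a.png

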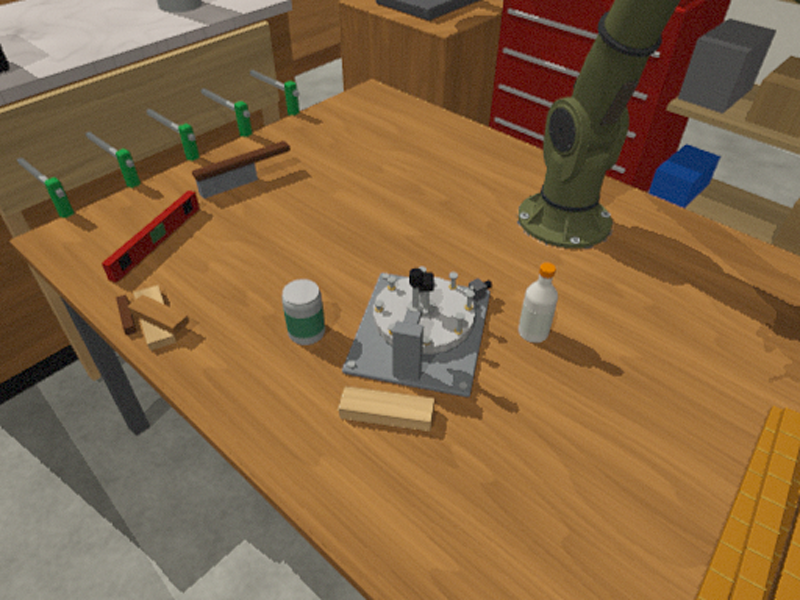

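View pics/b.png

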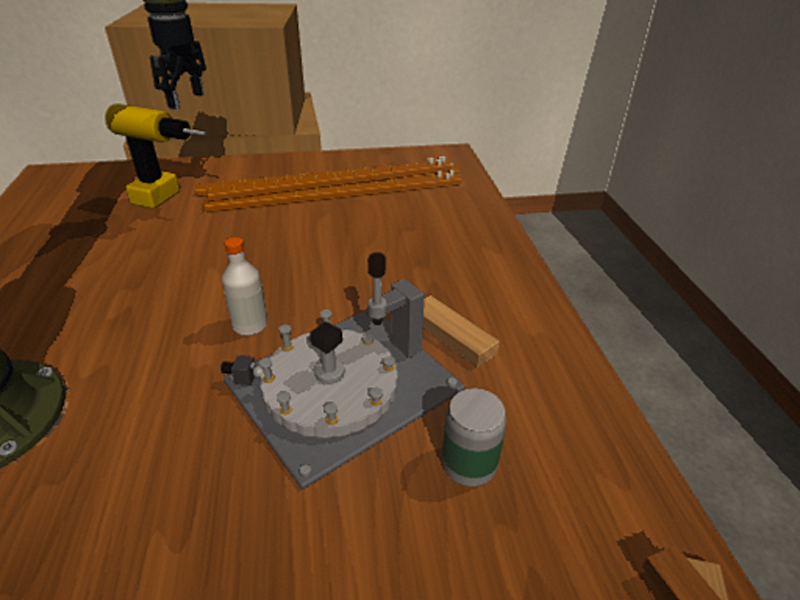

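```bash
python3 - <<'E'
from h import *
b=cv2.imread('pics/raw_side.png')[155:315,135:300]
cv2.imwrite('pics/c.png',cv2.resize(b,None,fx=3.75,fy=3.75,interpolation=cv2.INTER_CUBIC)[:600])
a=cv2.imread('pics/raw_scene.png')[165:255,210:330]
cv2.imwrite('pics/d.png',cv2.resize(a,None,fx=6.6,fy=6.6,interpolation=cv2.INTER_CUBIC))
E
```

```text
(no output)
```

View pics/c.png

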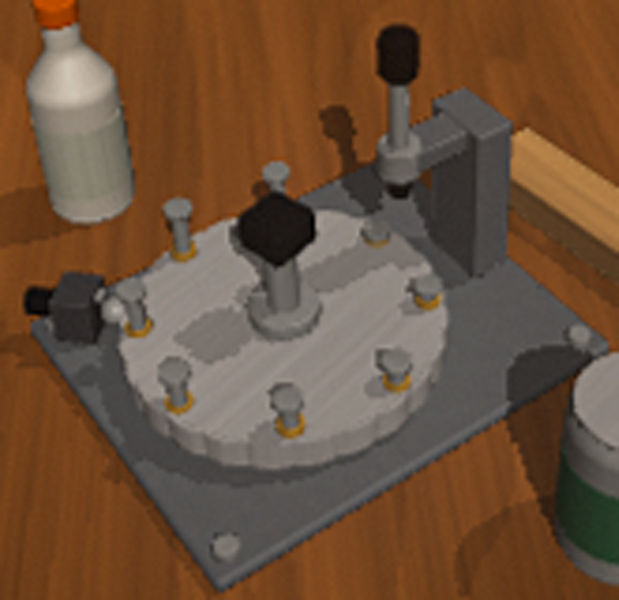

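View pics/d.png

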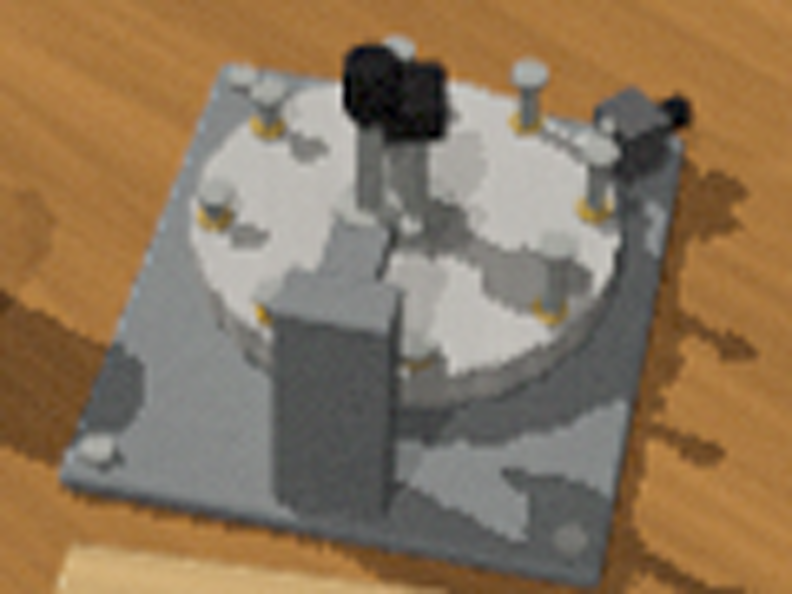

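```bash
cat > fit.py <<'E'
from h import *
from scipy.optimize import least_squares
S=lambda u,v:(135+u/3.75-.5,155+v/3.75-.5); C=lambda u,v:(210+u/6.6-.5,165+v/6.6-.5)
st=[('side',S(399,55),(88,0,204)),('side',S(218,576),(-120,-120,12)),('side',S(608,345),(165,-120,12)),('side',S(33,327),(-120,120,12)),('side',S(277,232),(0,0,112)),
('scene',C(372,85),(88,0,204)),('scene',C(418,103),(0,0,112)),('scene',C(225,65),(-120,-120,12)),('scene',C(65,482),(165,-120,12)),('scene',C(602,578),(165,120,12)),('scene',C(685,140),(-120,120,12))]
# screws: head-top centre, index k (0 shortest), z=40+10+5k ; side
sc=[('side',S(375,229),0),('side',S(427,284),1),('side',S(395,357),2),('side',S(288,395),3),('side',S(174,370),4),('side',S(133,293),5),('side',S(178,208),6),('side',S(276,171),7)]
def W(p,q):
    c,s=np.cos(p[2]),np.sin(p[2]); return np.array([p[0]+c*q[0]-s*q[1],p[1]+s*q[0]+c*q[1],q[2]])
def res(p):
    e=[proj(n,W(p,q))-uv for n,uv,q in st]
    for n,uv,k in sc:
        a=p[3]-k*np.pi/4; e.append(proj(n,W(p,(88*np.cos(a),88*np.sin(a),50+5*k)))-uv)
    return np.concatenate(e)
if __name__=='__main__':
    x0=at_z('side',*S(277,232),112); print(x0)
    p=least_squares(lambda p:res(p),[x0[0],x0[1],.5,0.2],loss='soft_l1').x
    print(p,np.degrees(p[2:]),p[3]/.2618); print(res(p).reshape(-1,2).round(1).tolist())
    print('knob',W(p,(88,0,204)),np.hypot(*p[:2]))
    for n,u,v in(('side',245/1.5625,325/1.5625),('side',472/1.5625,475/1.5625)): print(at_z(n,u,v,0))
E
python3 fit.py
```

```text
[500.02378682 -20.73148176 112.        ]
[ 5.00293836e+02 -1.74461704e+01  5.12064071e-01  2.63593608e-01] [29.33911009 15.10280126] 1.0068510631695624
[[-0.4, -2.5], [-0.1, 2.3], [1.1, -1.0], [-1.7, -1.4], [0.1, -1.0], [0.3, -1.4], [-1.1, 0.4], [-0.5, -0.4], [-1.3, -0.6], [0.1, 0.5], [0.5, -0.4], [0.3, -0.4], [0.1, 0.3], [0.5, 0.4], [0.3, 0.8], [0.1, -0.5], [-0.5, -1.3], [-0.3, 0.3], [-0.4, -0.6]]
knob [577.00651749  25.67185942 204.        ] 500.5979336828494
[362.29594802 158.14281799   0.        ]
[ 675.48013327 -190.2368396     0.        ]
```

Call:
drive_tool(
  deltas="-0.5 -0.5 0 0;-0.9 -0.9 0 0;-0.9 -0.9 0 0;-0.9 -0.9 0 0;-0.9 -0.9 0 0;-0.9 -0.9 0 0;-0.9 -0.9 0 0;-0.9 -0.9 0 0;-0.9 -0.9 0 0;-0.9 -0.9 0 0;-0.9 -0.9 0 0;-0.9 -0.9 0 0",
  claw=-1,
  force=60,
)

```text
t: 1.3
tcp_pos: [391.2, 257.0, 250.0]
eef_rot: [[-0.922, 0.388, -0.0], [0.388, 0.922, -0.0], [0.0, -0.0, -1.0]]
wrist_force: [1.1, 0.1, 0.5]
grip_width: 85.0
gripper_force: 0.0
```

```bash
cat > go.py <<'E'
import sys
from h import *
def go(x,y,z,ang=None):
    s=r.read_state(); R=s['eef_rot']; d=np.array([x,y,z])-s['tcp_pos']; a=np.degrees(np.arctan2(R[1,0],R[0,0]))
    print('t',s['t'],'tcp',s['tcp_pos'].round(1),'xang',a.round(2),'j7',s['joint_pos'][6].round(1),'F',s['wrist_force'].round(1),s['wrist_torque'].round(2),'w',s['grip_width'].round(1),'tilt',R[:2,2].round(4))
    print('units',(R.T@d/25).round(3), 'turn', None if ang is None else round(-((ang-a+180)%360-180)/5,2))
if __name__=='__main__': go(*map(float,sys.argv[1:]))
E
python3 go.py 500.3 -17.4 250 134.4
```

```text
Traceback (most recent call last):
  File "go.py", line 7, in <module>
    if __name__=='__main__': go(*map(float,sys.argv[1:]))
                             ~~^^^^^^^^^^^^^^^^^^^^^^^^^^
  File "go.py", line 5, in go
    print('t',s['t'],'tcp',s['tcp_pos'].round(1),'xang',a.round(2),'j7',s['joint_pos'][6].round(1),'F',s['wrist_force'].round(1),s['wrist_torque'].round(2),'w',s['grip_width'].round(1),'tilt',R[:2,2].round(4))
                                                                                                                                                                ^^^^^^^^^^^^^^^^^^^^^
AttributeError: 'float' object has no attribute 'round'
```

Call:
drive_tool(
  deltas="-0.92 -0.935 0 0;-0.92 -0.935 0 0;-0.92 -0.935 0 0;-0.92 -0.935 0 0;-0.92 -0.935 0 0;-0.92 -0.935 0 0;-0.92 -0.935 0 0;-0.92 -0.935 0 0;-0.92 -0.935 0 0;0 0 0 0.9;0 0 0 0.9",
)

```text
t: 2.4
tcp_pos: [500.0, -17.2, 249.9]
eef_rot: [[-0.846, 0.533, -0.001], [0.533, 0.846, -0.0], [0.001, -0.001, -1.0]]
wrist_force: [-0.4, 0.1, 0.6]
grip_width: 85.3
gripper_force: 0.0
```

```bash
sed -i "s/s\['grip_width'\].round(1)/round(s['grip_width'],1)/" go.py; python3 go.py 500.3 -17.4 200 134.4
python3 - <<'E'
from h import *
s=r.read_state();im=save('wrist','pics/w.png')
cv2.imwrite('pics/w2.png',cv2.resize(im[:,:,::-1],(800,600),interpolation=cv2.INTER_CUBIC))
m=viewer.camera_model('wrist');f=192/np.tan(np.radians(m['vfov']/2))
T=np.eye(4);T[:3,:3]=s['eef_rot'];T[:3,3]=s['tcp_pos'];Ti=np.linalg.inv(T@m['mount'])
from fit import W
p=[500.29,-17.45,.51206,.2636]
a=p[3]
for nm,q in dict(head=(0,0,124),h1=(17*2**.5*np.cos(a+.785),17*2**.5*np.sin(a+.785),124),h2=(17*2**.5*np.cos(a-.785),17*2**.5*np.sin(a-.785),124),h3=(-17*2**.5*np.cos(a+.785),-17*2**.5*np.sin(a+.785),124),h4=(-17*2**.5*np.cos(a-.785),-17*2**.5*np.sin(a-.785),124),knob=(88,0,218)).items():
    c=(Ti@np.r_[W(p,q),1])[:3]; th=np.arctan2(np.hypot(*c[:2]),c[2]); u=c[:2]/np.hypot(*c[:2])*th*f+[m['cx'],m['cy']]; print(nm,(u*1.5625).round())
E
```

```text
t 2.4 tcp [500.  -17.2 249.9] xang 147.8 j7 56.6 F [-0.4  0.1  0.6] [0.08 0.   0.01] w 85.3 tilt [-0.0008 -0.0002]
units [-0.014  0.     1.996] turn 2.68
head [400. 283.]
h1 [437. 261.]
h2 [422. 317.]
h3 [365. 304.]
h4 [378. 247.]
knob [579. 440.]
```

View pics/w2.png

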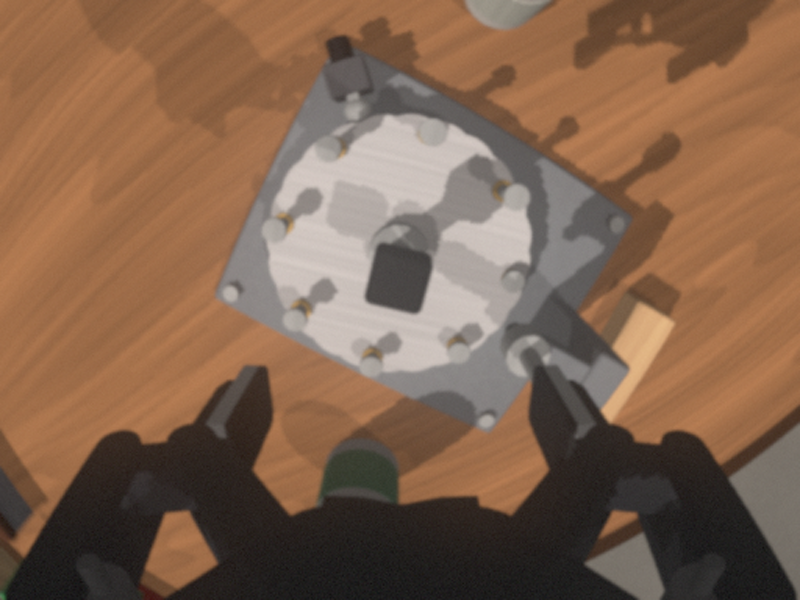

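Call:
drive_tool(
  deltas="0.05 0 0 0.9;0 0 0.2 0.9;0 0 0.4 0.88;0 0 0.8 0;0 0 0.8 0;0 0 0.8 0;0 0 0.8 0;0 0 0.8 0;0 0 0.5 0;0 0 0.25 0;0 0 0 0",
)

```text
t: 3.55
tcp_pos: [498.6, -15.1, 116.0]
eef_rot: [[-0.704, 0.71, -0.001], [0.71, 0.704, -0.0], [0.001, -0.001, -1.0]]
wrist_force: [0.4, -0.6, 0.9]
grip_width: 85.5
gripper_force: 0.0
```

Call:
drive_tool(
  deltas="0 0 0 0;0 0 0 0;0 0 0 0;0 0 0 0;0 0 0 0;0 0 0 0;0 0 0 0;0 0 0 0",
  claw=1,
  force=40,
)

```text
t: 4.35
tcp_pos: [497.7, -17.0, 117.2]
eef_rot: [[-0.703, 0.711, -0.003], [0.711, 0.703, -0.002], [0.001, -0.003, -1.0]]
wrist_force: [-6.4, -3.2, 7.4]
grip_width: 33.2
gripper_force: 42.9
```

```bash
python3 go.py 500.3 -17.4 116 134.4
```

```text
t 4.35 tcp [497.7 -17.  117.2] xang 134.69 j7 47.1 F [-6.4 -3.2  7.4] [-0.93  1.34 -0.05] w 33.2 tilt [-0.0032 -0.0016]
units [-0.084  0.062  0.049] turn 0.06
```

Call:
drive_tool(
  deltas="0 -0.08 0 -1;0 0 0 -1;0 0 0 -1;0 0 0 -1;0 0 0 -1;0 0 0 -1;0 0 0 -1;0 0 0 -1;0 0 0 -1;0 0 0 -1;0 0 0 -1;0 0 0 -1",
)

```text
t: 5.55
tcp_pos: [497.1, -19.0, 117.2]
eef_rot: [[-0.966, -0.257, -0.001], [-0.257, 0.966, -0.003], [0.002, -0.002, -1.0]]
wrist_force: [-4.3, -4.7, 4.7]
grip_width: 33.6
gripper_force: 42.8
```

```bash
python3 go.py 500.3 -17.4 116 194.4
```

```text
t 5.55 tcp [497.1 -19.  117.2] xang -165.09 j7 106.8 F [-4.3 -4.7  4.7] [-1.37  0.62 -0.36] w 33.6 tilt [-0.0011 -0.0029]
units [-0.139  0.03   0.05 ] turn 0.1
```

Call:
drive_tool(
  deltas="0 0 0 0;0 0 0 0;0 0 0 0;0 0 0 0;0 0 0 0",
  claw=-1,
)

```text
t: 6.05
tcp_pos: [497.7, -16.3, 116.6]
eef_rot: [[-0.967, -0.255, 0.0], [-0.255, 0.967, 0.0], [-0.0, 0.0, -1.0]]
wrist_force: [0.3, -0.6, -0.5]
grip_width: 85.6
gripper_force: 0.0
```

Call:
drive_tool(
  deltas="0 0 0 1;0 0 0 1;0 0 0 1;0 0 0 1;0 0 0 1;0 0 0 1;0 0 0 1;0 0 0 1;0 0 0 1;0 0 0 0",
)

```text
t: 7.05
tcp_pos: [497.7, -16.4, 116.6]
eef_rot: [[-0.864, 0.504, 0.0], [0.504, 0.864, 0.0], [-0.0, 0.0, -1.0]]
wrist_force: [0.3, -0.1, -0.2]
grip_width: 85.4
gripper_force: 0.0
```

Call:
drive_tool(
  deltas="0 0 0 1;0 0 0 1;0 0 0 1;0 0 0 1;0 0 0 1;0 0 0 1;0 0 0 1;0 0 0 1;0 0 0 1;0 0 0 0",
)

```text
t: 8.05
tcp_pos: [497.7, -16.5, 116.6]
eef_rot: [[-0.256, 0.967, 0.0], [0.967, 0.256, 0.0], [0.0, 0.0, -1.0]]
wrist_force: [0.6, -0.0, -0.1]
grip_width: 85.5
gripper_force: 0.0
```

```bash
python3 go.py 499.1 -18.5 116 104.4
```

```text
t 8.05 tcp [497.7 -16.5 116.6] xang 104.84 j7 17.5 F [ 0.6 -0.  -0.1] [ 0.03 -0.05 -0.  ] w 85.5 tilt [0.0001 0.    ]
units [-0.093  0.033  0.023] turn 0.09
```

Call:
drive_tool(
  deltas="-0.09 0.03 0.02 0.08;0 0 0 0;0 0 0 0",
)

```text
t: 8.35
tcp_pos: [499.0, -18.7, 116.0]
eef_rot: [[-0.249, 0.969, -0.0], [0.969, 0.249, -0.0], [-0.0, -0.0, -1.0]]
wrist_force: [0.7, -0.2, 0.7]
grip_width: 85.5
gripper_force: 0.0
```

Call:
drive_tool(
  deltas="0 0 0 0;0 0 0 0;0 0 0 0;0 0 0 0;0 0 0 0;0 0 0 0;0 0 0 0;0 0 0 0",
  claw=1,
)

```text
t: 9.15
tcp_pos: [499.1, -18.5, 116.3]
eef_rot: [[-0.248, 0.969, 0.0], [0.969, 0.248, 0.0], [0.0, 0.0, -1.0]]
wrist_force: [0.2, 0.7, 2.3]
grip_width: 33.4
gripper_force: 43.4
```

Call:
drive_tool(
  deltas="0 0 0 -1;0 0 0 -1;0 0 0 -1;0 0 0 -1;0 0 0 -1;0 0 0 -1;0 0 0 -1;0 0 0 -1;0 0 0 -1;0 0 0 -1;0 0 0 -1;0 0 0 -1",
)

```text
t: 10.35
tcp_pos: [499.1, -18.5, 116.2]
eef_rot: [[-0.964, 0.266, 0.0], [0.266, 0.964, 0.0], [-0.0, 0.0, -1.0]]
wrist_force: [-0.8, 0.0, 1.4]
grip_width: 33.5
gripper_force: 43.7
```

```bash
python3 go.py 499.1 -18.5 116 164.4
```

```text
t 10.35 tcp [499.1 -18.5 116.2] xang 164.57 j7 77.0 F [-0.8  0.   1.4] [-0.05  0.06 -0.17] w 33.5 tilt [0.0003 0.0001]
units [-0.001  0.     0.01 ] turn 0.03
```

Call:
drive_tool(
  deltas="0 0 0 0;0 0 0 0;0 0 0 0;0 0 0 0;0 0 0 0;0 0 -0.4 0;0 0 -0.9 0;0 0 -0.9 0;0 0 -0.9 0;0 0 -0.9 0;0 0 -0.9 0;0 0 -0.9 0",
  claw=-1,
)

```text
t: 11.55
tcp_pos: [498.9, -18.7, 262.9]
eef_rot: [[-0.963, 0.27, 0.001], [0.27, 0.963, 0.0], [-0.001, 0.001, -1.0]]
wrist_force: [-0.2, -0.6, -0.5]
grip_width: 85.2
gripper_force: 0.0
```

```bash
python3 - <<'E'
from h import *
from fit import W
im=save('side','pics/s3.png')
b=im[155:315,135:300,::-1].copy()
b=cv2.resize(b,None,fx=3.75,fy=3.75,interpolation=cv2.INTER_CUBIC)
cv2.imwrite('pics/e.png',b)
p=[499.1,-18.5,.51206]
for k in range(8):
    a=2.356-k*np.pi/4; u=proj('side',W(p,(88*np.cos(a),88*np.sin(a),50+5*k))); print(k,((u-[135,155]+.5)*3.75).round())
for z in (204,200,100): print(z,W(p,(88,0,z)),((proj('side',W(p,(88,0,z)))-[135,155]+.5)*3.75).round())
E
python3 go.py 575.8 24.6 250 119.3
```

```text
0 [142. 292.]
1 [209. 223.]
2 [311. 200.]
3 [399. 229.]
4 [426. 296.]
5 [364. 364.]
6 [243. 381.]
7 [144. 330.]
204 [575.81285701  24.61771759 204.        ] [396.  47.]
200 [575.81285701  24.61771759 200.        ] [396.  52.]
100 [575.81285701  24.61771759 100.        ] [398. 186.]
t 11.6 tcp [500.9 -18.6 266.8] xang 164.32 j7 73.1 F [ 1.7 -0.7  2.2] [-0.08 -0.17 -0.01] w 85.4 tilt [0.0072 0.0014]
units [-2.412  2.472  0.696] turn 9.0
```

View pics/e.png

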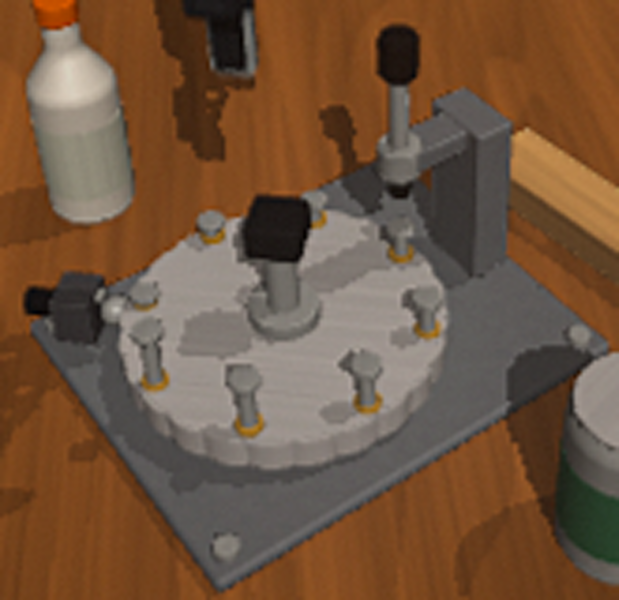

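Call:
drive_tool(
  deltas="-0.6 0.6 0 0;-0.6 0.6 0 0;-0.6 0.6 0 0;-0.6 0.6 0 0;0 0 0 0;0 0 0 0;0 0 0 0;0 0 0 0;0 0 0 0",
  claw=1,
  force=30,
)

```text
t: 12.5
tcp_pos: [572.5, 22.6, 261.4]
eef_rot: [[-0.963, 0.27, 0.0], [0.27, 0.963, 0.0], [-0.0, 0.001, -1.0]]
wrist_force: [-0.2, 0.0, -0.3]
grip_width: -0.2
gripper_force: 0.0
```

```bash
python3 go.py 576.4 24.6 240
python3 - <<'E'
from h import *
from fit import W
s=r.read_state();im=save('wrist','pics/w3.png')
cv2.imwrite('pics/w4.png',cv2.resize(im[150:360,120:400,::-1],(800,600),interpolation=cv2.INTER_CUBIC))
E
```

```text
t 12.5 tcp [572.5  22.6 261.4] xang 164.31 j7 73.0 F [-0.2  0.  -0.3] [0.01 0.02 0.06] w -0.2 tilt [0.0004 0.0005]
units [-0.126  0.119  0.856] turn None
```

View pics/w4.png

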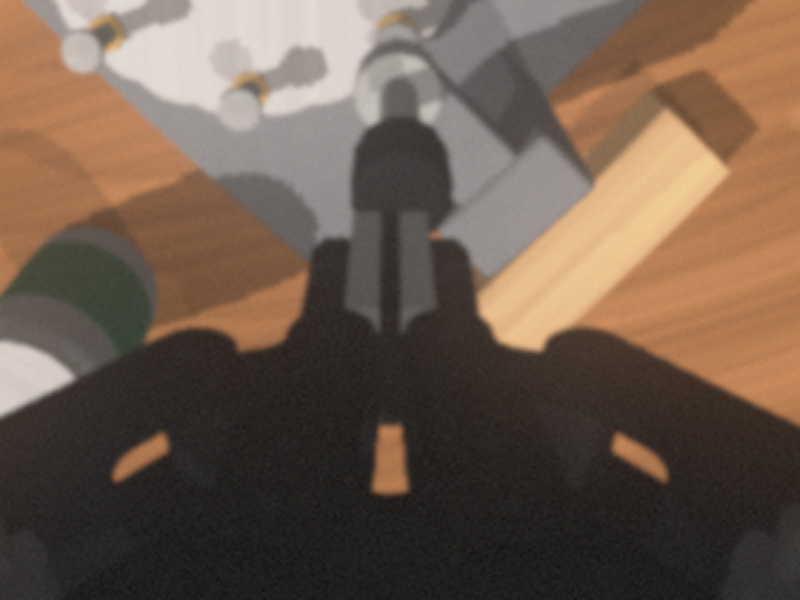

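Call:
drive_tool(
  deltas="-0.12 0.12 0.3 0;0 0 0.4 0;0 0 0.3 0;0 0 0.1 0;0 0 0 0;0 0 0 0",
)

```text
t: 13.15
tcp_pos: [576.7, 25.1, 233.6]
eef_rot: [[-0.963, 0.27, 0.0], [0.27, 0.963, -0.0], [-0.0, 0.0, -1.0]]
wrist_force: [0.0, 0.3, 0.3]
grip_width: 0.3
gripper_force: 0.0
```

Call:
drive_tool(
  deltas="0 0 0.05 0;0 0 0.05 0;0 0 0.05 0;0 0 0.05 0;0 0 0.05 0;0 0 0.05 0;0 0 0 0;0 0 0 0",
)

```text
t: 13.95
tcp_pos: [576.7, 25.1, 226.0]
eef_rot: [[-0.963, 0.27, 0.0], [0.27, 0.963, 0.0], [-0.0, 0.0, -1.0]]
wrist_force: [-0.3, 1.3, 1.6]
grip_width: -0.2
gripper_force: 0.8
```

Call:
drive_tool(
  deltas="0 0 0.06 0;0 0 0.06 0;0 0 0.06 0;0 0 0.06 0;0 0 0 0;0 0 0 0",
)

```text
t: 14.55
tcp_pos: [576.5, 25.1, 219.8]
eef_rot: [[-0.963, 0.27, -0.0], [0.27, 0.963, -0.0], [0.0, -0.0, -1.0]]
wrist_force: [0.8, 0.6, 1.3]
grip_width: -0.2
gripper_force: 0.4
```

Call:
drive_tool(
  deltas="0 0 0.05 0;0 0 0.05 0;0 0 0.05 0;0 0 0.05 0;0 0 0 0;0 0 0 0",
)

```text
t: 15.15
tcp_pos: [576.5, 25.2, 214.8]
eef_rot: [[-0.963, 0.27, -0.0], [0.27, 0.963, -0.0], [0.0, -0.0, -1.0]]
wrist_force: [0.3, -0.8, 0.9]
grip_width: -0.2
gripper_force: 0.4
```

Call:
drive_tool(
  deltas="0 0 0.04 0;0 0 0.04 0;0 0 0.04 0;0 0 0.04 0",
)

```text
t: 15.55
tcp_pos: [576.6, 25.1, 211.0]
eef_rot: [[-0.963, 0.27, -0.0], [0.27, 0.963, 0.0], [0.0, 0.0, -1.0]]
wrist_force: [-1.1, -0.2, 2.2]
grip_width: -0.2
gripper_force: 1.3
```

```bash
python3 - <<'E'
from h import *
im=save('side','pics/s4.png')
b=im[130:240,200:300,::-1]
cv2.imwrite('pics/f.png',cv2.resize(b,None,fx=5.4,fy=5.4,interpolation=cv2.INTER_CUBIC))
E
```

```text
(no output)
```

View pics/f.png

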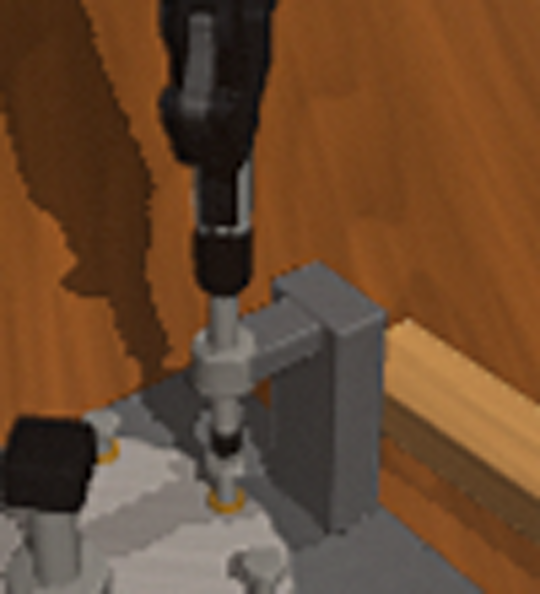

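Call:
drive_tool(
  deltas="0 0 0.03 0;0 0 0.03 0;0 0 0.03 0;0 0 0.03 0",
)

```text
t: 16.0
tcp_pos: [576.6, 25.1, 208.0]
eef_rot: [[-0.963, 0.27, -0.0], [0.27, 0.963, 0.0], [0.0, 0.0, -1.0]]
wrist_force: [-0.9, -0.8, 1.7]
grip_width: -0.1
gripper_force: 1.3
```

Call:
drive_tool(
  deltas="0 0 0.02 0;0 0 0.02 0;0 0 0.02 0",
)

```text
t: 16.3
tcp_pos: [576.6, 25.2, 206.5]
eef_rot: [[-0.963, 0.27, -0.0], [0.27, 0.963, 0.0], [0.0, 0.0, -1.0]]
wrist_force: [-1.0, 0.0, 2.1]
grip_width: 0.2
gripper_force: 1.3
```

Call:
drive_tool(
  deltas="0 0 0.02 0;0 0 0.02 0",
)

```text
t: 16.5
tcp_pos: [576.6, 25.1, 205.5]
eef_rot: [[-0.963, 0.27, -0.0], [0.27, 0.963, 0.0], [0.0, 0.0, -1.0]]
wrist_force: [-1.1, 0.9, 2.6]
grip_width: -0.3
gripper_force: 1.3
```

Call:
drive_tool(
  deltas="0 0 0.02 0;0 0 0.02 0",
)

```text
t: 16.7
tcp_pos: [576.6, 25.1, 204.6]
eef_rot: [[-0.963, 0.27, 0.0], [0.27, 0.963, 0.0], [-0.0, 0.0, -1.0]]
wrist_force: [-0.7, 0.2, 2.4]
grip_width: -0.2
gripper_force: 1.3
```

Call:
drive_tool(
  deltas="0 0 0.02 0",
)

```text
t: 16.8
tcp_pos: [576.6, 25.1, 204.0]
eef_rot: [[-0.963, 0.27, -0.0], [0.27, 0.963, 0.0], [0.0, 0.0, -1.0]]
wrist_force: [-0.8, -0.6, 2.5]
grip_width: 0.2
gripper_force: 1.3
```

Call:
drive_tool(
  deltas="0 0 0.02 0",
)

```text
t: 16.9
tcp_pos: [576.6, 25.1, 203.5]
eef_rot: [[-0.963, 0.27, -0.0], [0.27, 0.963, 0.0], [0.0, 0.0, -1.0]]
wrist_force: [-1.2, 0.3, 1.9]
grip_width: -0.0
gripper_force: 1.3
```

Call:
drive_tool(
  deltas="0 0 0.02 0",
)

```text
t: 17.0
tcp_pos: [576.6, 25.1, 203.1]
eef_rot: [[-0.963, 0.27, 0.0], [0.27, 0.963, 0.0], [-0.0, 0.0, -1.0]]
wrist_force: [-1.8, 0.4, 6.1]
grip_width: 0.1
gripper_force: 2.7
```

Call:
drive_tool(
  deltas="0 0 0.02 0",
)

```text
t: 17.1
tcp_pos: [576.6, 25.1, 203.1]
eef_rot: [[-0.963, 0.27, 0.0], [0.27, 0.963, 0.0], [0.0, 0.0, -1.0]]
wrist_force: [-2.7, -0.3, 8.0]
grip_width: -0.1
gripper_force: 3.8
```

Call:
drive_tool(
  deltas="0 0 0.01 0",
)

```text
t: 17.2
tcp_pos: [576.6, 25.1, 203.1]
eef_rot: [[-0.963, 0.27, 0.0], [0.27, 0.963, 0.0], [-0.0, 0.0, -1.0]]
wrist_force: [-2.5, 0.3, 7.9]
grip_width: -0.0
gripper_force: 3.9
```

Call:
drive_tool(
  deltas="0 0 0.01 0",
)

```text
t: 17.3
tcp_pos: [576.7, 25.2, 203.1]
eef_rot: [[-0.963, 0.27, 0.0], [0.27, 0.963, 0.001], [-0.0, 0.001, -1.0]]
wrist_force: [-3.2, -0.3, 9.4]
grip_width: 0.0
gripper_force: 4.4
```

Call:
drive_tool(
  deltas="0 0 0 0;0 0 0 0;0 0 0 0",
)

```text
t: 17.6
tcp_pos: [576.6, 25.1, 203.1]
eef_rot: [[-0.963, 0.27, 0.0], [0.27, 0.963, 0.0], [-0.0, 0.001, -1.0]]
wrist_force: [-2.8, -0.1, 7.4]
grip_width: 0.1
gripper_force: 3.9
```

Call:
drive_tool(
  deltas="0 0 -0.04 0;0 0 -0.08 0;0 0 -0.1 0;0 0 -0.3 0;0 0 -0.6 0;0 0 -0.6 0;0 0 -0.6 0;0 0 -0.3 0;0 0 0 0;0 0 0 0;0 0 0 0",
)

```text
t: 18.7
tcp_pos: [576.2, 25.2, 266.8]
eef_rot: [[-0.963, 0.27, -0.001], [0.27, 0.963, -0.0], [0.001, -0.001, -1.0]]
wrist_force: [-0.5, 0.2, -0.7]
grip_width: 0.2
gripper_force: 0.0
```

```bash
python3 - <<'E'
from h import *
im=save('side','pics/s5.png')
b=im[130:280,135:300,::-1]
cv2.imwrite('pics/g.png',cv2.resize(b,None,fx=4,fy=4,interpolation=cv2.INTER_CUBIC))
E
```

```text
(no output)
```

View pics/g.png

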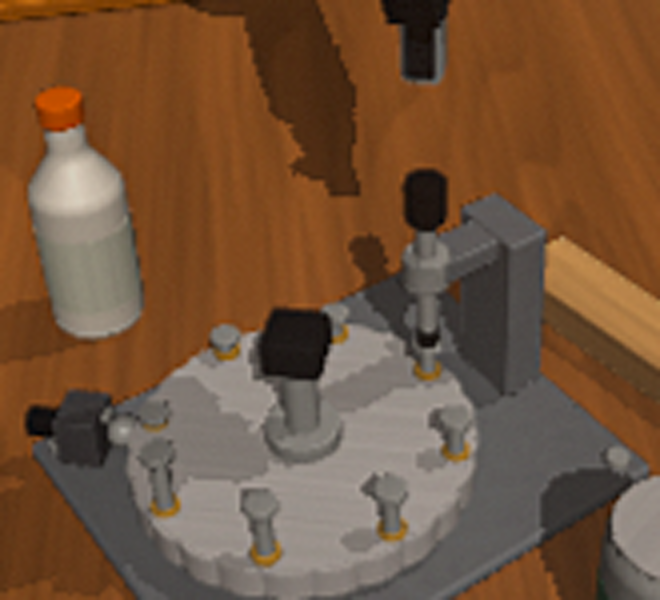

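The foot (428,338) rests on the fourth screw (428,352), and the gripper (422,70) is clear above the knob. The bystanders in view have not moved.

```bash
python3 -c "
from station import r
print(r.hand_in())"
```

```text
the job is handed in; nothing more can be done
None
```

I turned the turret eight clicks to its fourth screw, pressed the rod down by its knob until the foot rested on that screw (wrist force peaked at 9.4 N), let go, and handed the job in at about 19 s; no verdict was returned.

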